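# Feed a seed sample into the bench mill and hold the pusher down its throat

## Robot

A 6-joint arm with a two-finger parallel gripper is mounted at the origin on the work surface. World frame = base frame: x ahead of the robot, y to its left, z up, the work surface at z = 0. Lengths are in m, angles in rad, forces in N, time in s.
With the tool pointing down it reaches from about 0.35 to 0.975 m from the base axis. Payload 4.9 kg.
Tool frame: the origin (TCP) lies at the very end of the fingers, on their centre line; the grasp point (between the pads) lies 19 mm behind it; z points along the fingers, y is the line along which they close (so a half turn about z gives the same grasp; the last joint's range is limited). The gripper opens to 85 mm and grips with 20 to 120 N. Pads are 22 mm wide; open, the fingers measure 114 mm over their backs; the gripper's body (76 mm by 85 mm) begins 54 mm behind the grasp point. The pads swing forward as they close: fully open they stand 13 mm farther back than shut.
Start: joints at [-1.445, 0.053, 1.613, -0, 1.476, -0.119], TCP at [0.151, -0.606, 0.231] pointing down, gripper open.
Joint ranges: [-3.01, 3.01], [-1.01, 2.22], [0.06, 2.58], [-1.02, 4.17], [0.09, 2.62], [-3.14, 3.14]. Speed limits (rad/s): [2.57, 2.57, 3.14, 3.14, 3.14, 3.14].

## Interface

Orientations are given as a rotation vector (axis times angle).
In Python, from station import ctrl gives the robot as it stands.
- The arm moves only by the shell command python3 -m crank 'ROWS' [OPENING] [FORCE]. ROWS is text: rows parted by semicolons, each of 4 numbers parted by spaces: the shift along the world's x, y, z in units of 0.5 m (1.0 is 0.5 m), then the turn about the world's z in units of 90 degrees (1.0 is 90 degrees). In form: x y z turn; .... A call has exactly 5 rows; each row shifts and turns the commanded pose from where the row before left it; what a row does not reach is not made up. A row lasts 1/12 s, in which the tool goes at most 41.7 mm and 7.16 degrees, less where a joint would pass 70% of its speed; a pose out of reach is approached as far as the arm can. A call with a number of a shift or a turn outside -1 to 1 is refused whole. A call with a gripper value outside its range is refused whole. OPENING is the opening in per cent of the stroke, from 0 (shut) to 100 (fully open), set as the call begins (- or left out, the last holds). The fingers move at their own pace and stop on an object; FORCE is the grip in N (left out, the last holds). Time passes only in rows, so rows that do not move let the fingers close, or fill a call up. It gives the time, the measured TCP pose, the force, the opening and the grip force at its end, in the units of the state.
- ctrl.get_obs(): the state, without advancing time (a new reading comes with each control period).
- ctrl.get_image(name): name is "side" or "top" or "wrist"; returns (picture, depth): 480x640x3 uint8, red, green, blue; 480x640 float32, m along the optical axis (not along the pixel's ray), 0 where there is no reading.
- ctrl.get_calibration(name): a dict with "fx", "fy", "cx", "cy" (pixels), "k1" (the pictures are not rectified: a ray, as slopes to the right and down, at radius r is drawn at 1 + k1 r^2 times it, then the intrinsics apply), "extrinsics" (4x4, takes a point from world to camera coordinates). Camera axes: x right, y down, z forward; pixel columns grow to the right and rows downward; lengths in m; the calibration is good to about 2 mm. A picture is of the moment at which its call begins: read the wrist's pose just before it. get_calibration takes no time and is no camera call; for the wrist camera it gives the pose at the moment of the call.
- ctrl.finish_job(): hands the job in; it is judged then, once.
The state is a dict: "t": time; "q": joint angles; "dq": joint speeds; "effort": joint torques, N m; "tool_pos": TCP position; "tool_rot": TCP orientation; "contact_force": force on the tool from outside, world axes, zero at the start; "wrist_torque": the same for the moment, N m; "opening": finger opening in m; "grip_force": force on a finger pad.
Only numpy, scipy, OpenCV 4.12 (cv2) and the standard library are available. Lean on these libraries where they do the work, as an engineer would, in place of code of your own. Each camera call takes 0.05 s, during which the arm holds its last target. There are 200 camera calls.

## Task

Load the bench mill: tip all six seeds out of the scoop into the hopper and set the scoop back down upright on the bench. Then take the white feed pusher, pass it foot first down the hopper's narrow throat and press it down until its cross-bar has pushed the two spring-loaded safety pins fully in, which is what lets the mill run. Finish while still holding the pusher pressed down like that, and leave the bottle, jar and brush where they stand.

Things in the scene. Friction and masses are not known exactly. Their poses are not given: they have to be found in the camera images.
- mill: Bench sample mill, fixed. Origin on the bench under the common vertical axis of hopper and throat; x points from there to the motor, z up. White grinding housing 130 (x) by 140 mm (y), top at 125 mm, steel hopper on it; white motor housing from x = 70 to 215 mm, 130 mm wide, top at 138 mm. Grinding chamber below the throat: floor at 30 mm.
- hopper_rim (a point): Centre of the hopper mouth at rim height, 175 mm above the bench; axes as the mill. The mouth is 120 mm (x) by 130 mm (y) inside; the four sheet walls slope in, without a step, to the throat mouth 50 mm lower. A steel safety pin, 10 mm thick, stands up on each side at y = +78 and -78 mm, its top 12 mm above the rim.
- throat (a point): Centre of the throat mouth at the bottom of the hopper, 125 mm above the bench; axes as the mill. The throat is a straight vertical shaft, 52 mm (x) by 70 mm (y), 47 mm long, open into the grinding chamber below.
- safety_pins (a joint): How far the two linked safety pins are pushed in, in m: 0 sprung out (tops 187 mm above the bench), 0.008 fully in. They start to move at about 5 N and are fully in at about 11 N; the pusher's own weight (2 to 3 N) does not move them.
- pusher: White plastic feed pusher, loose, standing on its foot, 0.24 kg. Origin at the centre of the foot's underside, z up. Foot block 50 (x) by 68 mm (y), up to z = 90 mm, edges chamfered 3 mm: 2 mm less than the throat each way. Cross-bar 60 (x) by 176 mm (y), z = 90 to 100 mm. Grip block 40 (x, grip across this) by 50 mm (y), z = 100 to 152 mm. Either way round will do.
- scoop: Aluminium sample scoop, loose, flat on the bench, 0.16 kg, holding the seeds. Origin under the middle of its pan; x points to the handle, z up. Pan inside 93 (x) by 80 mm (y), floor 3 mm; side and back walls 34 mm high, back wall at x = 48 mm. At the nose (-x) the floor slopes up at 25 degrees from x = -46 mm to the lip: nose-down tilts beyond 25 degrees pour.
- scoop_handle (a point): Grip point on the scoop's handle, at x = 80 mm, 28 mm above the scoop's underside: black bar 20 mm wide (y) and 20 mm high (18 to 38 mm), along x from 49 to 129 mm; axes as the scoop.
- scoop_lip (a point): Middle of the scoop's pouring lip, at x = -70 mm, 15 mm above the scoop's underside; the pan is 68 mm wide inside here; axes as the scoop.
- seed0: One of six equal brown, hard, round seeds, 24 mm in diameter, 10 g, lying loose in the scoop. Origin at its centre.
- seed1: One of six equal brown, hard, round seeds, 24 mm in diameter, 10 g, lying loose in the scoop. Origin at its centre.
- seed2: One of six equal brown, hard, round seeds, 24 mm in diameter, 10 g, lying loose in the scoop. Origin at its centre.
- seed3: One of six equal brown, hard, round seeds, 24 mm in diameter, 10 g, lying loose in the scoop. Origin at its centre.
- seed4: One of six equal brown, hard, round seeds, 24 mm in diameter, 10 g, lying loose in the scoop. Origin at its centre.
- seed5: One of six equal brown, hard, round seeds, 24 mm in diameter, 10 g, lying loose in the scoop. Origin at its centre.
- reagent_bottle: Amber reagent bottle with black cap, 60 mm across, 150 mm tall; stays where it is. Origin at the centre of its underside.
- sample_jar: White lidded sample jar, 68 mm across, 85 mm tall; stays where it is. Origin at the centre of its underside.
- brush: Cleaning brush lying on the bench, 190 mm long, wooden handle; stays where it is. Origin at the middle of its length on its underside, x along it to the bristles.
Not all that is in view belongs to the job. There is more than one size of the scoop; the job needs the smaller. What is shaped like the pusher but blue is not meant.

How it is judged:
On the way, in this order (a step that is already met when the one before it is completed fails the run):
1. all six seeds are in the mill's hopper or below it, and the pusher is not in the hopper yet (horizontal distance between each of seed0, seed1, seed2, seed3, seed4, seed5 and throat below 0.072 m and z of each of seed0, seed1, seed2, seed3, seed4, seed5 in the frame of mill below 0.172 m and (horizontal distance between pusher and throat above 0.03 m or z of pusher in the frame of hopper_rim above 0 m)), for 0.2 s.
2. the pusher's foot has entered the throat (x of pusher in the frame of throat between -0.004 and 0.004 m and y of pusher in the frame of throat between -0.004 and 0.004 m and z of pusher in the frame of throat below -0.004 m), for 0.1 s.
At the end, for the whole second after the job is handed in: All seeds in the mill below the throat (centres under 88 mm); scoop flat on the bench (0.1 rad, 10 mm), at rest; pusher held by the fingers, at rest, upright (0.06 rad), square to the mill (0.08 rad), foot over 30 mm into the throat, within 4 mm of its axis; pins in by more than 5 of their 8 mm (horizontal distance between each of seed0, seed1, seed2, seed3, seed4, seed5 and throat below 0.072 m and z of each of seed0, seed1, seed2, seed3, seed4, seed5 in the frame of mill below 0.088 m and height (world z) of scoop between -0.005 and 0.01 m and angle between scoop's own z axis and vertical below 0.1 rad and linear speed of scoop below 0.02 m/s and x of pusher in the frame of throat between -0.004 and 0.004 m and y of pusher in the frame of throat between -0.004 and 0.004 m and z of pusher in the frame of throat below -0.03 m and angle between pusher's own z axis and vertical below 0.06 rad and angle between the x axis of pusher and the x axis of mill, either way round below 0.08 rad and value of joint safety_pins above 0.005 m and linear speed of pusher below 0.01 m/s and contact force between the fingers and pusher above 1 N); the arm keeps its last pose, push and grip.
It fails at once if the reagent bottle is pushed more than 30 mm or knocked over (distance of reagent_bottle from where it was at the start of the episode above 0.03 m or angle between reagent_bottle's own z axis and vertical above 0.4 rad).
It fails at once if the sample jar is pushed more than 30 mm or knocked over (distance of sample_jar from where it was at the start of the episode above 0.03 m or angle between sample_jar's own z axis and vertical above 0.4 rad).
It fails at once if the brush is pushed more than 30 mm (distance of brush from where it was at the start of the episode above 0.03 m).
It also fails if it takes over 72 s, if anything falls off the work surface, if the arm or the gripper's body presses on something with over 40 N, if the wrist force passes 120 N, or if a joint passes its speed limit or range.

## Working session

There is one attempt and no reset: what is moved stays moved. The work goes in short steps, Python scripts to look and compute and a shell command to move; the robot and the scene stay as the last step left them, time stands still between calls to the robot, and variables do not carry over. Pictures are saved under pics/ and viewed, at most 10 in all, crops included, and the job is handed in when it is done.

```bash
ls; mkdir -p pics
cat > h.py <<'E'
import numpy as np, cv2
from station import ctrl
def cam(n):
    c=ctrl.get_calibration(n); im,d=ctrl.get_image(n); return im,d,c
def slopes(c,u,v):
    x=(np.asarray(u,float)-c['cx'])/c['fx']; y=(np.asarray(v,float)-c['cy'])/c['fy']; X,Y=x.copy(),y.copy()
    for _ in range(15):
        s=1+c['k1']*(X*X+Y*Y); X,Y=x/s,y/s
    return X,Y
def ray(c,u,v):
    X,Y=slopes(c,u,v); E=np.array(c['extrinsics']); R,t=E[:3,:3],E[:3,3]
    return -R.T@t, np.stack([X,Y,np.ones_like(X)],-1)@R
def onplane(c,u,v,z):
    o,d=ray(c,u,v); return o+d*((z-o[2])/d[...,2])[...,None]
def cloud(d,c):
    v,u=np.mgrid[:480,:640]; o,r=ray(c,u,v); P=o+r*d[...,None]; P[d<=0]=np.nan; return P
def proj(c,P):
    E=np.array(c['extrinsics']); q=E[:3,:3]@np.asarray(P)+E[:3,3]; x,y=q[:2]/q[2]; s=1+c['k1']*(x*x+y*y)
    return c['cx']+c['fx']*x*s, c['cy']+c['fy']*y*s
E
python3 - <<'E'
from h import *
np.set_printoptions(precision=3,suppress=True)
for n in ['top','side','wrist']:
    im,d,c=cam(n); cv2.imwrite(f'pics/{n}0.png',im[...,::-1]); np.savez(f'pics/{n}0.npz',im=im,d=d,**c)
    o,r=ray(c,320.,240.); print(n,c['fx'],c['k1'],o,r)
print(ctrl.get_obs())
E
```

```text
pics
top 616.7706184662053 -0.14961201146623054 [0.284 0.077 1.562] [ 0.169 -0.008 -0.986]
side 524.8471268319173 -0.12252785812586418 [-0.321 -0.939  1.082] [ 0.509  0.627 -0.589]
wrist 353.0872049155827 -0.029256083744167397 [ 0.222 -0.589  0.372] [-0.262 -0.074 -0.962]
{'t': 0.15, 'q': array([-1.445,  0.053,  1.614,  0.   ,  1.476, -0.119]), 'dq': array([-0.001, -0.002, -0.004, -0.003,  0.001, -0.   ]), 'effort': array([  0.   , -39.424, -37.072,  -0.   ,   0.005,  -0.   ]), 'tool_pos': array([ 0.151, -0.606,  0.23 ]), 'tool_rot': array([-3.116, -0.383, -0.   ]), 'contact_force': array([ 0.772, -0.037,  0.499]), 'wrist_torque': array([-0.008,  0.023, -0.023]), 'grip_force': 0.0, 'opening': 0.08511786559051795}
```

View pics/top0.png

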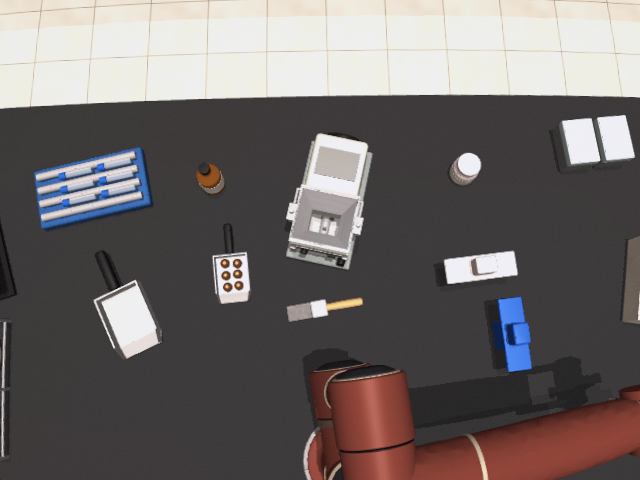

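View pics/side0.png

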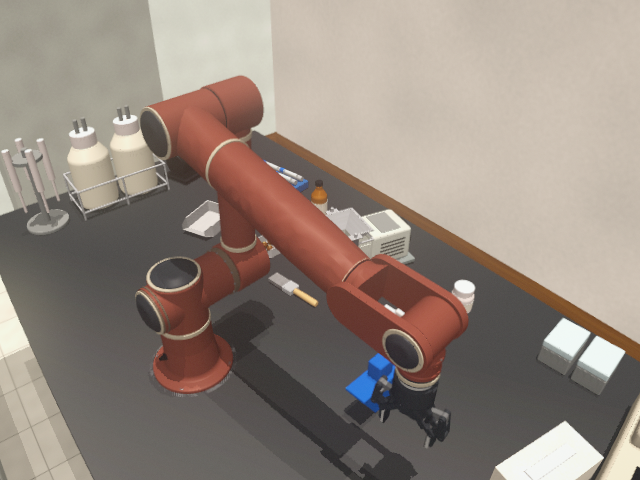

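The top view shows the small scoop with six seeds at about (231,277), its handle pointing up to (228,228). The mill's hopper is at (326,220) with the motor above it, and the white pusher is at (481,266). The bottle is at (209,178), the jar at (465,168), the brush at (325,308), and the blue decoy at (515,333). In the side view the arm hides most of this.

Run:
```python
from h import *
np.set_printoptions(precision=4,suppress=True)
z=np.load('pics/top0.npz'); c={k:z[k] for k in z.files}; im=z['im']; d=z['d']
P=cloud(d,c); hsv=cv2.cvtColor(im,cv2.COLOR_RGB2HSV)
print('bench z', np.nanmedian(P[330:350,180:280,2]), 'nodepth',(d<=0).mean())
def box(u0,v0,u1,v1,zl,zh,name):
    m=np.zeros(d.shape,bool); m[v0:v1,u0:u1]=1
    m&=(P[...,2]>zl)&(P[...,2]<zh); Q=P[m]
    if len(Q)<5: print(name,len(Q)); return Q
    r=cv2.minAreaRect((Q[:,:2]*1000).astype(np.float32)); print(name,len(Q),'mean',Q.mean(0),'zmed',np.median(Q[:,2]),'rect mm',r); return Q
box(435,240,525,295,.085,.115,'crossbar'); box(435,240,525,295,.14,.165,'grip')
box(280,180,370,275,.17,.195,'rim'); box(280,180,370,275,.180,.2,'pins'); box(280,130,375,200,.130,.150,'motor')
box(205,220,260,312,.025,.05,'scooptop'); box(215,215,240,252,.025,.05,'handle'); box(205,250,260,312,.001,.05,'pan')
# seeds
m=((hsv[...,0]<18)&(hsv[...,1]>120)&(hsv[...,2]>40)).astype(np.uint8); m[:, :205]=0; m[:,260:]=0; m[:250]=0; m[312:]=0
n,l,s,ce=cv2.connectedComponentsWithStats(m)
for i in range(1,n):
    if s[i,4]>10: print('seed',ce[i],s[i,4],onplane(c,ce[i,0],ce[i,1],.015), P[int(ce[i,1]),int(ce[i,0])])
cr=im[110:370,190:530]; cv2.imwrite('pics/crop.png',cv2.resize(cr,(680,520),interpolation=cv2.INTER_CUBIC)[...,::-1])
```

```text
bench z -0.00010615075624409442 nodepth 0.0038151041666666667
crossbar 1287 mean [ 0.4606 -0.3165  0.0997] zmed 0.09957568655275373 rect mm ((462.5974426269531, -322.1614685058594), (58.783260345458984, 177.20703125), 5.694620609283447)
grip 342 mean [ 0.4616 -0.3196  0.1505] zmed 0.15085768076615513 rect mm ((462.8008728027344, -320.6395263671875), (38.73798751831055, 50.839725494384766), 6.505348205566406)
rim 1153 mean [0.5744 0.0569 0.1749] zmed 0.1745280602765915 rect mm ((573.3142700195312, 56.51803207397461), (174.37901306152344, 137.24960327148438), 76.61239624023438)
pins 62 mean [0.5664 0.0582 0.1834] zmed 0.18194582304152496 rect mm ((570.215087890625, 59.06589889526367), (168.28594970703125, 131.02157592773438), 78.40367889404297)
motor 2884 mean [0.7132 0.0236 0.1384] zmed 0.13847563814134867 rect mm ((702.265869140625, 33.680694580078125), (144.59019470214844, 191.5288848876953), 75.99615478515625)
scooptop 579 mean [0.5044 0.2932 0.0332] zmed 0.033135610469390064 rect mm ((495.064697265625, 291.8745422363281), (197.1334991455078, 87.71794891357422), 4.713821887969971)
handle 226 mean [0.5569 0.2966 0.0365] zmed 0.03668511310160494 rect mm ((557.8018798828125, 297.1278991699219), (71.22737884521484, 21.076881408691406), 4.75478458404541)
pan 2125 mean [0.454  0.2905 0.0123] zmed 0.006980157332650672 rect mm ((452.6893310546875, 291.82476806640625), (139.92359924316406, 157.61073303222656), 89.64891052246094)
seed [224.7045 262.8636] 44 [0.4961 0.3082 0.015 ] [0.496  0.3074 0.0322]
seed [236.881  262.9524] 42 [0.4953 0.2771 0.015 ] [0.4956 0.2774 0.0304]
seed [237.5238 273.5952] 42 [0.4681 0.2755 0.015 ] [0.4683 0.2753 0.0265]
seed [225.5    275.4286] 42 [0.464  0.3061 0.015 ] [0.4638 0.3057 0.0261]
seed [227.2174 286.7826] 46 [0.4351 0.3017 0.015 ] [0.4357 0.3002 0.0289]
seed [238.5238 285.3095] 42 [0.4383 0.273  0.015 ] [0.4375 0.2723 0.0309]
```

View pics/crop.png

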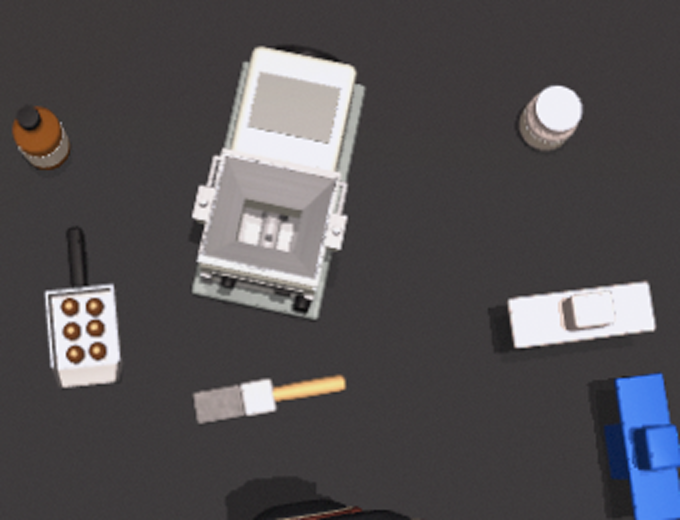

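The crop shows the mill's axis running slightly right of up, with pins at crop (203,203) and (337,232). The scoop has all six seeds in its pan and its handle points away from the robot. The sizes fit: bar 59×177 mm, grip top at 151 mm, rim at 174.5 mm, handle top at 37 mm. Next I move toward the scoop.

```bash
R='.034 .076 .004 -.005'; python3 -m crank '.034 .076 .004 -.005;.034 .076 .004 -.005;.034 .076 .004 -.005;.034 .076 .004 -.005;.034 .076 .004 -.005' 100
python3 -m crank '.034 .076 .004 -.005;.034 .076 .004 -.005;.034 .076 .004 -.005;.034 .076 .004 -.005;.034 .076 .004 -.005'
python3 -m crank '.034 .076 .004 -.005;.034 .076 .004 -.005;.034 .076 .004 -.005;.034 .076 .004 -.005;.034 .076 .004 -.005'
python3 -m crank '.034 .076 0 -.005;.034 .076 0 -.005;.034 .076 0 -.005;.034 .076 0 -.005;.034 .076 0 -.005'
```

```text
t: 0.57
tool_pos: [0.2367, -0.4145, 0.2407]
tool_rot: [-3.124, -0.32, 0.0]
contact_force: [1.3, -0.3, 0.4]
opening: 0.0852
grip_force: 0.0
t: 0.98
tool_pos: [0.3215, -0.2245, 0.2512]
tool_rot: [3.131, 0.259, 0.001]
contact_force: [0.2, -0.9, 0.0]
opening: 0.0854
grip_force: 0.0
t: 1.4
tool_pos: [0.4066, -0.0343, 0.2614]
tool_rot: [3.135, 0.199, 0.001]
contact_force: [0.3, -0.0, 0.2]
opening: 0.085
grip_force: 0.0
t: 1.82
tool_pos: [0.4916, 0.1559, 0.261]
tool_rot: [3.138, 0.138, -0.0]
contact_force: [0.6, -0.2, 0.9]
opening: 0.0853
grip_force: 0.0
```

Run:
```python
from h import *
im,d,c=cam('wrist'); cv2.imwrite('pics/w1.png',im[...,::-1]); np.savez('pics/w1.npz',im=im,d=d,**c)
```

```text
(no output)
```

View pics/w1.png

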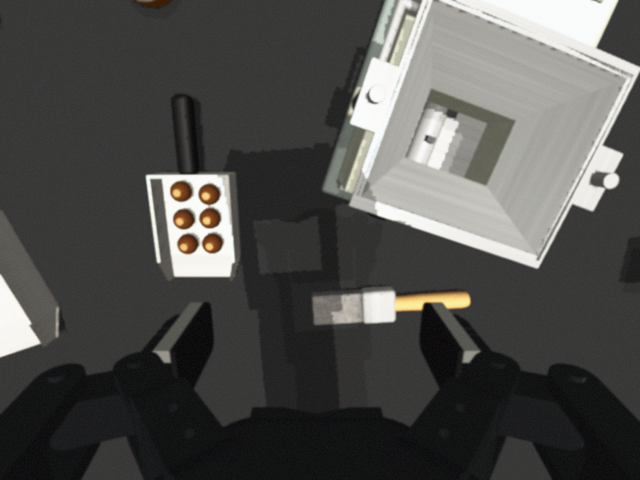

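The wrist view shows the scoop with its handle from (182,97) to (190,172), all six seeds in the pan, and the hopper with pin tops at about (376,93) and (605,181). I'll measure the handle, the pins and the throat across two views.

Run:
```python
from h import *
np.set_printoptions(precision=4,suppress=True)
z=np.load('pics/w1.npz'); c={k:z[k] for k in z.files}; im=z['im']; d=z['d']; P=cloud(d,c)
z=np.load('pics/top0.npz'); ct={k:z[k] for k in z.files}
def tri(a,b):
    o1,r1=ray(c,*a);o2,r2=ray(ct,*b);r1/=np.linalg.norm(r1);r2/=np.linalg.norm(r2)
    s=np.linalg.lstsq(np.stack([r1,-r2],1),o2-o1,rcond=None)[0]; p,q=o1+s[0]*r1,o2+s[1]*r2; return (p+q)/2,np.linalg.norm(p-q)
g=cv2.cvtColor(im,cv2.COLOR_RGB2GRAY)
for n,(u,v),t in [('pinL',(376,93),(291.5,211.5)),('pinR',(605,181),(358.5,226))]:
    w=g[v-16:v+17,u-16:u+17]; h=cv2.HoughCircles(cv2.resize(w,None,fx=4,fy=4),cv2.HOUGH_GRADIENT,1,100,param1=80,param2=10,minRadius=20,maxRadius=50)
    cc=h[0,0]/4 if h is not None else None; U,V=(u-16+cc[0],v-16+cc[1]) if cc is not None else (u,v)
    print(n,cc,U,V,onplane(c,U,V,.187),'tri',tri((U,V),t),'depth z',np.nanmax(P[v-6:v+7,u-6:u+7,2]))
# rim by depth
m=np.zeros(d.shape,bool); m[:280,330:]=1; m&=(P[...,2]>.168)&(P[...,2]<.179); r=cv2.minAreaRect((P[m][:,:2]*1000).astype(np.float32)); print('rim',m.sum(),r,np.median(P[m][:,2]))
# handle: dark & z>.02
m=np.zeros(d.shape,bool); m[80:172,160:215]=1; m&=(P[...,2]>.027)&(P[...,2]<.045); Q=P[m]; r=cv2.minAreaRect((Q[:,:2]*1000).astype(np.float32)); print('handle',r,np.median(Q[:,2]))
hs=cv2.cvtColor(im,cv2.COLOR_RGB2HSV); m=((hs[...,0]<18)&(hs[...,1]>110)&(hs[...,2]>40)).astype(np.uint8); m[:,:165]=0;m[:,230:]=0;m[:170]=0;m[260:]=0
n,l,s,ce=cv2.connectedComponentsWithStats(m); k=[i for i in range(1,n) if s[i,4]>60]; S=np.array([onplane(c,*ce[i],.015) for i in k]); print(len(k),S.mean(0))
# throat floor edges: throat mouth points by depth
m=np.zeros(d.shape,bool); m[60:250,380:600]=1; m&=(P[...,2]<.122)&(P[...,2]>0); Q=P[m]; print('throat',cv2.minAreaRect((onplane(c,*np.where(m)[::-1],.125)[:,:2]*1000).astype(np.float32)))
```

```text
pinL [14.625 18.875  8.1  ] 374.625 95.875 [0.5916 0.1308 0.187 ] tri (array([0.5916, 0.1299, 0.1757]), np.float64(0.0030853046530654837)) depth z 0.1882961953296738
pinR [20.625 14.375  9.425] 609.625 179.375 [ 0.5584 -0.0208  0.187 ] tri (array([ 0.5551, -0.0228,  0.1829]), np.float64(0.006659181935591948)) depth z 0.18771066947334641
rim 18536 ((575.7955932617188, 53.0663948059082), (175.28013610839844, 136.8555450439453), 76.68739318847656) 0.17388806312158347
handle ((559.4395141601562, 295.72900390625), (74.80856323242188, 20.456256866455078), 4.226250648498535) 0.03656367550422668
6 [0.4686 0.2878 0.015 ]
throat ((561.7350463867188, 17.00835418701172), (141.98117065429688, 186.6343231201172), 5.043011665344238)
```

```bash
python3 -m crank '.032 .07 0 -.008;.032 .07 0 0;.032 .07 0 0;.032 .07 0 0;0 0 -.08 0'
python3 -m crank '0 0 -.08 0;0 0 -.08 0;0 0 -.08 0;0 0 -.08 0;0 0 -.04 0' | sed -n 2p
python3 - <<'E'
from h import *
np.set_printoptions(precision=4,suppress=True)
print(ctrl.get_obs()['tool_pos'])
im,d,c=cam('wrist'); P=cloud(d,c); cv2.imwrite('pics/w2.png',im[...,::-1])
m=(P[...,2]>.027)&(P[...,2]<.045)&(abs(P[...,0]-.56)<.09)&(abs(P[...,1]-.2955)<.025)&(im.max(2)<60); Q=P[m]
for x in np.arange(.52,.61,.01):
    q=Q[abs(Q[:,0]-x)<.005]
    if len(q)>5: print(round(x,3),len(q),q[:,1].min(),q[:,1].max(),np.median(q[:,2]))
E
```

```text
t: 2.28
tool_pos: [0.5614, 0.3003, 0.2304]
tool_rot: [-3.131, -0.124, -0.026]
contact_force: [0.8, -0.7, 2.3]
opening: 0.0849
grip_force: 0.0
tool_pos: [0.5515, 0.292, 0.0347]
[0.5515 0.292  0.0347]
0.52 172 0.28541428860878326 0.30182533339486306 0.03689051532394727
0.53 745 0.2841088745295081 0.3028193870778068 0.036961134337093554
0.54 820 0.28469526979296644 0.30441819224456734 0.036924268854844455
0.55 879 0.28525610630827747 0.30537313362412977 0.03688430102819987
0.56 931 0.28606189523105097 0.306368516158338 0.03689292473073008
0.57 1000 0.28697940059698485 0.30733774758846355 0.03684139451625497
0.58 1001 0.2878040458005891 0.3081802990344995 0.0368251582051736
0.59 1029 0.2887132433837613 0.3085048461195626 0.036372348162988954
0.6 318 0.2907793968744829 0.306913777279822 0.03309624638025942
```

```bash
python3 -m crank '.008 .007 -.02 0;0 0 -.02 0;0 0 -.011 0;0 0 0 0;0 0 0 0' | sed -n 2p
python3 -m crank '0 0 0 0;0 0 0 0;0 0 0 0;0 0 0 0;0 0 0 0' 0 20
python3 -m crank '0 0 0 0;0 0 0 0;0 0 .01 0;0 0 .01 0;0 0 .01 0' 0 20
python3 -m crank '0 0 .01 0;0 0 .01 0;0 0 0 0;0 0 0 0;0 0 0 0' 0 20
python3 - <<'E'
from h import *
im,d,c=cam('side'); cv2.imwrite('pics/s1.png',im[...,::-1])
im,d,c=cam('wrist'); P=cloud(d,c); cv2.imwrite('pics/w3.png',im[...,::-1])
np.set_printoptions(precision=4,suppress=True)
# pan height: white pixels, profile along x
m=(im.min(2)>90)&(abs(P[...,1]-.289)<.055)&(P[...,0]>.38)&(P[...,0]<.54)&(P[...,2]<.12)
for x in np.arange(.39,.54,.01):
    q=P[m&(abs(P[...,0]-x)<.005)]
    if len(q)>5: print(round(x,3),len(q),np.percentile(q[:,2],[2,50,98]))
E
```

```text
tool_pos: [0.5602, 0.2974, 0.017]
t: 3.58
tool_pos: [0.5596, 0.2971, 0.0161]
tool_rot: [-3.139, -0.118, -0.001]
contact_force: [-0.0, -0.2, 0.3]
opening: 0.0256
grip_force: 0.0
t: 4.0
tool_pos: [0.5591, 0.2969, 0.0308]
tool_rot: [3.139, 0.118, -0.001]
contact_force: [-0.8, 0.7, -1.2]
opening: 0.0197
grip_force: 21.9
t: 4.42
tool_pos: [0.5593, 0.297, 0.0407]
tool_rot: [3.139, 0.118, -0.0]
contact_force: [-0.4, 0.6, -2.4]
opening: 0.0196
grip_force: 21.9
0.52 920 [-0.0013  0.0408  0.0547]
0.53 305 [-0.0016 -0.0004  0.0569]
0.54 172 [-0.0014 -0.0004  0.0563]
```

View pics/w3.png

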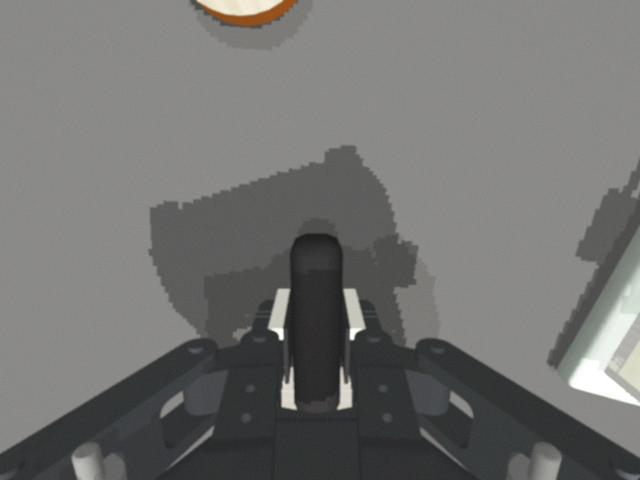

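View pics/s1.png

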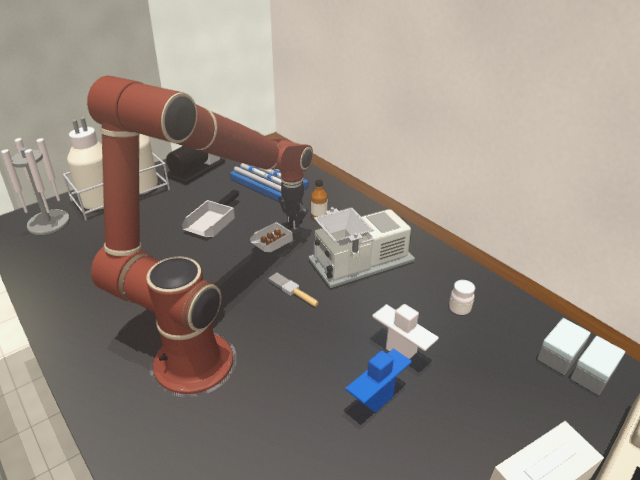

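The side view shows the scoop held just off the bench with the seeds at (272,236) still in it. The wrist view shows the handle centred between the pads. I'll measure its tilt from the depth.

```bash
cat > tilt.py <<'E'
from h import *
np.set_printoptions(precision=4,suppress=True)
def handle():
    o=ctrl.get_obs(); im,d,c=cam('wrist'); P=cloud(d,c); v,u=np.mgrid[:480,:640]
    R=cv2.Rodrigues(o['tool_rot'])[0]; L=(P-o['tool_pos'])@R   # tool frame
    m=(abs(L[...,1])<.006)&(L[...,0]>.005)&(L[...,0]<.06)&(L[...,2]>-.09)&(L[...,2]<.03)
    Q=L[m]; print('n',m.sum())
    for x in np.arange(.005,.06,.005):
        q=Q[abs(Q[:,0]-x)<.0025]
        if len(q)>5: print(round(x,3),len(q),'up',np.round(-np.percentile(q[:,2],[10,50,90]),4))
def pan(n):
    o=ctrl.get_obs(); im,d,c=cam(n); P=cloud(d,c); R=cv2.Rodrigues(o['tool_rot'])[0]; L=(P-o['tool_pos'])@R
    m=(abs(L[...,1])<.06)&(L[...,0]>-.18)&(L[...,0]<-.02)&(P[...,2]>.01)&(L[...,2]>-.04)&(L[...,2]<.2)
    for x in np.arange(-.17,-.02,.01):
        q=L[m&(abs(L[...,0]-x)<.005)]
        if len(q)>5: print(n,round(x,3),len(q),'up',np.round(-np.percentile(q[:,2],[2,50,98]),4))
if __name__=='__main__':
    print(ctrl.get_obs()['tool_pos']); handle(); pan('side')
E
python3 tilt.py
```

```text
[0.5591 0.2969 0.0404]
n 6273
0.005 173 up [0.0219 0.0212 0.0204]
0.01 2350 up [0.0882 0.0805 0.0213]
0.015 1733 up [0.0889 0.0826 0.0211]
0.02 398 up [0.022  0.0212 0.0204]
0.025 415 up [0.022  0.0213 0.0204]
0.03 442 up [0.022  0.0213 0.0204]
0.035 594 up [0.0211 0.0194 0.0159]
0.04 168 up [0.0159 0.012  0.0082]
side -0.16 48 up [ 0.0124 -0.0035 -0.0098]
side -0.15 51 up [ 0.0147 -0.0082 -0.0136]
side -0.14 62 up [ 0.0158 -0.0034 -0.0175]
side -0.13 90 up [ 0.0147 -0.0021 -0.02  ]
side -0.12 71 up [ 0.0148  0.0034 -0.0198]
side -0.11 47 up [ 0.0189 -0.0004 -0.0159]
side -0.1 75 up [ 0.0161  0.0001 -0.0185]
side -0.09 64 up [ 0.0175  0.0023 -0.019 ]
side -0.08 46 up [ 0.0168  0.0005 -0.0198]
side -0.07 74 up [ 0.0139  0.0007 -0.0167]
side -0.06 63 up [ 0.0146  0.0022 -0.0187]
side -0.05 78 up [ 0.0191  0.0034 -0.0174]
side -0.04 56 up [ 0.0189  0.0089 -0.0115]
side -0.03 17 up [0.0227 0.0166 0.005 ]
side -0.02 7 up [0.02   0.0137 0.005 ]
```

No pivot at 20 N: the scoop lifted flat. I'll test a softer grip by setting the opening near the handle's width. The nose is only 25 mm above the bench, so it cannot pour.

```bash
for o in 22 23 23.5; do python3 -m crank '0 0 0 0;0 0 0 0;0 0 0 0;0 0 0 0;0 0 0 0' $o 20 | egrep 'contact|open|grip'; done; python3 tilt.py | egrep 'n |^0.0[23]|side -0.1[0-4]'
```

```text
contact_force: [0.3, 0.3, -2.1]
opening: 0.0191
grip_force: 21.9
contact_force: [0.5, -0.4, -1.9]
opening: 0.0195
grip_force: 14.7
contact_force: [-0.7, -1.2, 0.6]
opening: 0.0199
grip_force: 0.0
n 5687
0.02 288 up [-0.003  -0.0038 -0.0047]
0.025 304 up [-0.0029 -0.0038 -0.0047]
0.03 312 up [-0.003  -0.0038 -0.0048]
0.035 324 up [-0.0031 -0.0039 -0.0048]
side -0.14 41 up [-0.0082 -0.0196 -0.0292]
side -0.13 59 up [-0.0082 -0.0197 -0.0302]
side -0.12 43 up [-0.0083 -0.0199 -0.0297]
side -0.11 38 up [-0.0076 -0.0196 -0.0303]
```

The force can be set through the opening: 23 gives 14.7 N and 23.5 releases. The scoop is flat on the bench again. I'll regrip lower and step down more finely.

```bash
python3 -m crank '0 0 0 0;0 0 -.03 0;0 0 -.025 0;0 0 -.012 0;0 0 0 0' 60 20 | egrep 'pos|contact'
python3 -m crank '0 0 0 0;0 0 0 0;0 0 0 0;0 0 0 0;0 0 0 0' 20 20 | egrep 'pos|open|grip'
python3 -m crank '0 0 0 0;0 0 .02 0;0 0 .02 0;0 0 .02 0;0 0 0 0' 20 20| egrep 'pos|contact|open|grip'
for o in 23.1 23.2; do python3 -m crank '0 0 0 0;0 0 0 0;0 0 0 0;0 0 0 0;0 0 0 0' $o 20 | egrep 'contact|open|grip'; python3 tilt.py | egrep '^0.0[23]'; done
```

```text
tool_pos: [0.5569, 0.296, 0.0036]
contact_force: [-0.1, 0.2, -0.4]
tool_pos: [0.5599, 0.2972, 0.0078]
opening: 0.02
grip_force: 25.2
tool_pos: [0.5615, 0.2979, 0.0411]
contact_force: [0.4, 1.0, -1.7]
opening: 0.0196
grip_force: 25.0
contact_force: [0.3, 0.5, -1.7]
opening: 0.0199
grip_force: 14.5
0.02 445 up [0.0304 0.0295 0.0287]
0.025 465 up [0.0303 0.0296 0.0288]
0.03 491 up [0.0305 0.0296 0.0288]
0.035 505 up [0.0303 0.0295 0.0286]
contact_force: [0.1, -0.3, -1.0]
opening: 0.0197
grip_force: 9.9
0.02 420 up [0.0344 0.0335 0.0328]
0.025 460 up [0.0355 0.0346 0.0338]
0.03 482 up [0.0367 0.0358 0.035 ]
0.035 575 up [0.0369 0.0361 0.0352]
```

At 9.9 N it pivots: the nose is down about 13° and resting on the bench. At 14.5 N it holds. I'll grip firmly, lift, and carry it over the motor side of the hopper.

```bash
python3 -m crank '0 0 0 0;0 0 0 0;0 0 .04 0;0 0 .07 0;0 0 .075 0' 15 70 | egrep 'open|grip'
python3 -m crank '0 0 .075 0;0 0 .075 0;0 0 .075 0;0 0 .05 0;.02 -.04 0 0'  | egrep 'pos|cont'
python3 -m crank '.022 -.045 0 -.018;.022 -.045 0 -.018;.022 -.045 0 -.018;.022 -.045 0 -.018;.022 -.045 0 -.018' | egrep 'pos|cont'
python3 -m crank '.022 -.045 0 -.018;.022 -.045 0 -.018;.022 -.045 0 -.018;.022 -.045 0 -.018;.022 -.045 0 -.018' | egrep 'pos|cont'
python3 -m crank '.011 -.022 0 -.014;0 0 0 0;0 0 0 0;0 0 0 0;0 0 0 0'
python3 tilt.py | egrep '^0.0[23]'
python3 - <<'E'
from h import *
im,d,c=cam('side'); cv2.imwrite('pics/s2.png',im[150:400,180:500,::-1].repeat(2,0).repeat(2,1))
im,d,c=cam('top'); cv2.imwrite('pics/t2.png',im[...,::-1])
E
```

```text
opening: 0.0191
grip_force: 68.7
tool_pos: [0.5713, 0.2805, 0.2766]
contact_force: [1.1, 0.3, -0.8]
tool_pos: [0.6248, 0.1634, 0.2671]
contact_force: [0.4, 0.6, -2.0]
tool_pos: [0.6798, 0.0508, 0.267]
contact_force: [0.1, 0.4, -1.2]
t: 10.33
tool_pos: [0.6845, 0.0424, 0.2673]
tool_rot: [-3.121, 0.357, 0.0]
contact_force: [0.7, -0.2, -2.1]
opening: 0.0189
grip_force: 68.7
0.02 421 up [0.0342 0.0334 0.0326]
0.025 448 up [0.0354 0.0346 0.0337]
0.03 477 up [0.0366 0.0356 0.0348]
0.035 587 up [0.037  0.036  0.0351]
```

View pics/s2.png

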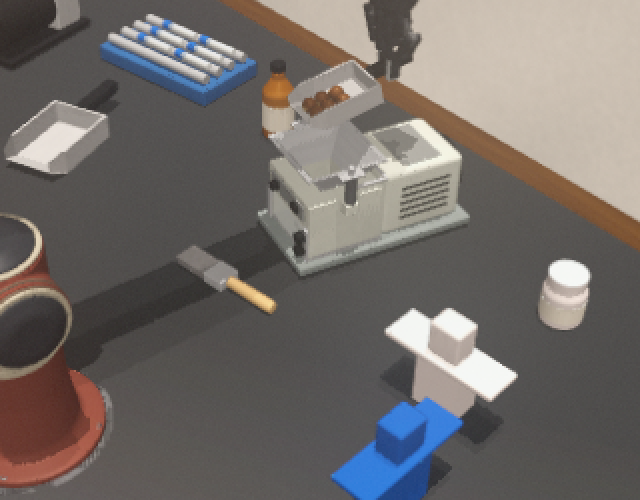

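The side view shows the scoop over the hopper, seeds at (328,100) in the crop and still in the pan. I correct the lateral offset, lower the pan onto the near rim, then soften the grip.

```bash
python3 -m crank '.014 -.03 0 0;0 0 -.03 0;0 0 -.04 0;0 0 -.04 0;0 0 -.01 0' | egrep 'pos|cont'
python3 -m crank '0 0 0 0;0 0 0 0;0 0 0 0;0 0 0 0;0 0 0 0' 20 20| egrep 'pos|cont|open|grip'
for o in 23.1 23.2; do python3 -m crank '0 0 0 0;0 0 0 0;0 0 0 0;0 0 0 0;0 0 0 0' $o 20 | egrep 'contact|open|grip'; python3 tilt.py | egrep '^0.0[23]'; done
```

```text
tool_pos: [0.6896, 0.0258, 0.2014]
contact_force: [-0.8, -0.1, -3.0]
tool_pos: [0.6927, 0.026, 0.209]
contact_force: [-0.1, 1.2, -1.7]
opening: 0.0187
grip_force: 68.7
contact_force: [0.1, 0.9, -2.5]
opening: 0.0196
grip_force: 14.4
0.02 430 up [0.0344 0.0335 0.0328]
0.025 444 up [0.0356 0.0347 0.0337]
0.03 483 up [0.0367 0.0358 0.035 ]
0.035 586 up [0.0371 0.0361 0.0352]
contact_force: [-0.8, 0.7, -2.0]
opening: 0.0197
grip_force: 10.0
0.02 403 up [0.0371 0.0361 0.0352]
0.025 433 up [0.0389 0.0379 0.0369]
0.03 514 up [0.0404 0.0397 0.0388]
0.035 675 up [0.0404 0.0394 0.0376]
```

```bash
for i in 1 2; do python3 -m crank '0 0 .008 0;0 0 .008 0;0 0 .008 0;0 0 .004 0;0 0 0 0' | egrep 'pos|contact|grip'; python3 tilt.py | egrep '^0.0[23]'; done
```

```text
tool_pos: [0.6925, 0.026, 0.2227]
contact_force: [-0.3, 0.5, -0.1]
grip_force: 10.3
0.02 364 up [0.0414 0.0401 0.0388]
0.025 427 up [0.0441 0.0429 0.0416]
0.03 612 up [0.045  0.0443 0.0435]
0.035 894 up [0.0438 0.0416 0.0382]
tool_pos: [0.6923, 0.026, 0.2363]
contact_force: [-0.4, 0.0, -0.8]
grip_force: 10.3
0.02 339 up [0.0443 0.0429 0.0414]
0.025 473 up [0.0469 0.0462 0.0449]
0.03 723 up [0.0473 0.0463 0.0449]
0.035 942 up [0.0446 0.0415 0.0385]
```

```bash
for i in 1 2; do python3 -m crank '0 0 .01 0;0 0 .01 0;0 0 .01 0;0 0 .01 0;0 0 0 0' | egrep 'pos|contact|grip'; done; python3 tilt.py | egrep '^0.0[123]'
python3 - <<'E'
from h import *
im,d,c=cam('side'); cv2.imwrite('pics/s3.png',im[120:320,240:440,::-1].repeat(3,0).repeat(3,1))
im,d,c=cam('top'); cv2.imwrite('pics/t3.png',im[...,::-1])
E
```

```text
tool_pos: [0.6927, 0.026, 0.2575]
contact_force: [0.1, -0.5, -0.6]
grip_force: 10.3
tool_pos: [0.6925, 0.026, 0.2772]
contact_force: [0.3, -0.2, -1.2]
grip_force: 10.3
0.01 2104 up [0.0884 0.0805 0.037 ]
0.015 1801 up [0.0889 0.0832 0.0397]
0.02 345 up [0.0443 0.0428 0.0413]
0.025 468 up [0.0469 0.0461 0.0449]
0.03 723 up [0.0474 0.0463 0.0449]
0.035 925 up [0.0446 0.0416 0.0385]
```

View pics/s3.png

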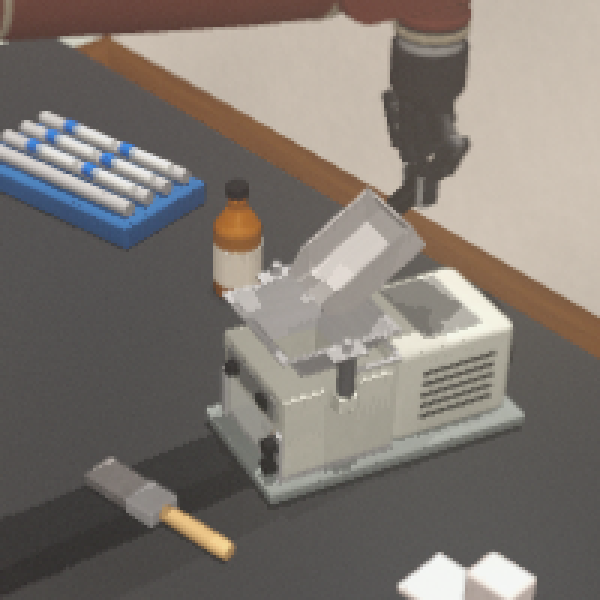

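The pan looks empty at about 34° tilt, with the nose over the hopper (crop 350,260). I'll grip firmly, raise, carry the scoop back to its spot, and check the hopper.

```bash
python3 -m crank '0 0 0 0;0 0 0 0;0 0 .04 0;0 0 .05 0;0 0 .04 0' 15 50 | egrep 'pos|grip'
for i in 1 2; do python3 -m crank '-.022 .045 0 .018;-.022 .045 0 .018;-.022 .045 0 .018;-.022 .045 0 .018;-.022 .045 0 .018' | egrep 'pos|cont'; done
python3 -m crank '-.022 .045 0 .018;-.022 .045 0 0;0 0 0 0;0 0 0 0;0 0 0 0' | egrep 'pos|rot'
python3 - <<'E'
from h import *
np.set_printoptions(precision=4,suppress=True)
for n in ['top','side']:
    im,d,c=cam(n); P=cloud(d,c); hs=cv2.cvtColor(im,cv2.COLOR_RGB2HSV); cv2.imwrite(f'pics/{n}4.png',im[...,::-1])
    m=((hs[...,0]<18)&(hs[...,1]>110)&(hs[...,2]>40)).astype(np.uint8)
    k,l,s,ce=cv2.connectedComponentsWithStats(m)
    for i in range(1,k):
        p=np.nanmedian(P[l==i],0)
        if s[i,4]>8 and p[2]<.25 and .3<p[0]<.85 and abs(p[1])<.5: print(n,ce[i],s[i,4],p)
E
```

```text
tool_pos: [0.6917, 0.026, 0.3409]
grip_force: 50.5
tool_pos: [0.6362, 0.1394, 0.3401]
contact_force: [0.6, 0.5, -1.1]
tool_pos: [0.5811, 0.252, 0.3402]
contact_force: [-0.1, -0.4, -1.4]
tool_pos: [0.56, 0.2957, 0.3402]
tool_rot: [3.138, 0.128, 0.0]
top [318.6667 215.4444] 9 [0.6062 0.0668 0.0512]
top [344.2388 300.8507] 67 [0.394  0.0081 0.0149]
top [344.3519 306.8519] 54 [0.3786 0.0075 0.0169]
side [318.6109 195.4706] 221 [0.6963 0.3238 0.0963]
side [303.1111 298.6111] 18 [0.3772 0.0024 0.0086]
side [315.2727 304.    ] 11 [ 0.3939 -0.038   0.0082]<stdin>:8: RuntimeWarning: All-NaN slice encountered
```

```bash
python3 -m crank '0 0 -.07 0;0 0 -.08 0;0 0 -.08 0;0 0 -.08 0;0 0 -.08 0' | egrep 'pos|cont'
python3 -m crank '0 0 -.06 0;0 0 -.04 0;0 0 -.015 0;0 0 0 0;0 0 0 0' | egrep 'pos|cont'
python3 -m crank '0 0 0 0;0 0 0 0;0 0 0 0;0 0 0 0;0 0 0 0' 23.15 20 | egrep 'pos|cont|grip'
python3 -m crank '0 0 -.016 0;0 0 -.016 0;0 0 -.016 0;0 0 -.016 0;0 0 -.016 0' | egrep 'pos|cont|grip'
python3 -m crank '0 0 -.016 0;0 0 -.016 0;0 0 -.016 0;0 0 -.016 0;0 0 -.004 0' | egrep 'pos|cont|grip'
python3 tilt.py | egrep '^0.0[23]|^\['
```

```text
tool_pos: [0.5604, 0.2949, 0.1438]
contact_force: [1.3, -0.2, -0.8]
tool_pos: [0.561, 0.2958, 0.0889]
contact_force: [-0.0, 0.1, -1.0]
tool_pos: [0.5602, 0.2962, 0.0885]
contact_force: [-0.4, 0.5, -1.1]
grip_force: 12.7
tool_pos: [0.56, 0.296, 0.0469]
contact_force: [1.7, -0.4, 1.8]
grip_force: 12.2
tool_pos: [0.5585, 0.2955, 0.0115]
contact_force: [0.3, -0.2, 0.1]
grip_force: 11.9
[0.5585 0.2955 0.0115]
0.02 446 up [0.0297 0.0289 0.028 ]
0.025 458 up [0.0298 0.029  0.0281]
0.03 479 up [0.0299 0.0291 0.0283]
0.035 546 up [0.03   0.0291 0.0275]
```

```bash
python3 -m crank '0 0 -.006 0;0 0 0 0;0 0 0 0;0 0 0 0;0 0 0 0' | egrep 'cont'
python3 -m crank '0 0 0 0;0 0 0 0;0 0 .03 0;0 0 .07 0;0 0 .08 0' 70 20 | egrep 'pos|cont'
python3 -m crank '0 0 .08 0;0 0 .08 0;0 0 .08 0;0 0 .07 0;-.014 -.08 .04 0' 100 | egrep 'pos|cont'
python3 -m crank '-.014 -.08 .02 0;-.014 -.08 0 0;-.014 -.08 0 0;-.014 -.08 0 0;-.014 -.08 0 0' 100 | egrep 'pos|cont'
python3 -m crank '0 0 0 0;0 0 0 0;0 0 0 0;0 0 0 0;0 0 0 0' | egrep 'pos|rot'
python3 - <<'E'
from h import *
im,d,c=cam('wrist'); cv2.imwrite('pics/w5.png',im[...,::-1]); np.savez('pics/w5.npz',im=im,d=d,**c)
im,d,c=cam('top'); P=cloud(d,c); np.savez('pics/top5.npz',im=im,d=d,**c)
m=(abs(P[...,1]-.29)<.06)&(P[...,0]>.38)&(P[...,0]<.61)&(P[...,2]>.025)&(P[...,2]<.06); print(m.sum(),cv2.minAreaRect((P[m][:,:2]*1000).astype(np.float32)),np.percentile(P[m][:,2],[5,50,95]))
m=m&(P[...,0]>.53); print('handle z',np.median(P[m][:,2]))
E
```

```text
contact_force: [0.1, 0.2, -0.4]
tool_pos: [0.5579, 0.2952, 0.0997]
contact_force: [-0.1, 0.8, -0.1]
tool_pos: [0.5551, 0.2631, 0.2822]
contact_force: [0.5, -1.4, 1.7]
tool_pos: [0.5178, 0.0578, 0.286]
contact_force: [0.1, -0.3, -0.1]
tool_pos: [0.5186, 0.0605, 0.2845]
tool_rot: [-3.139, -0.131, -0.0]
454 ((502.85296630859375, 291.3945617675781), (196.44151306152344, 88.53108215332031), 3.561687707901001) [0.02732399 0.03480636 0.04219318]
handle z 0.03650999835151436
```

View pics/w5.png

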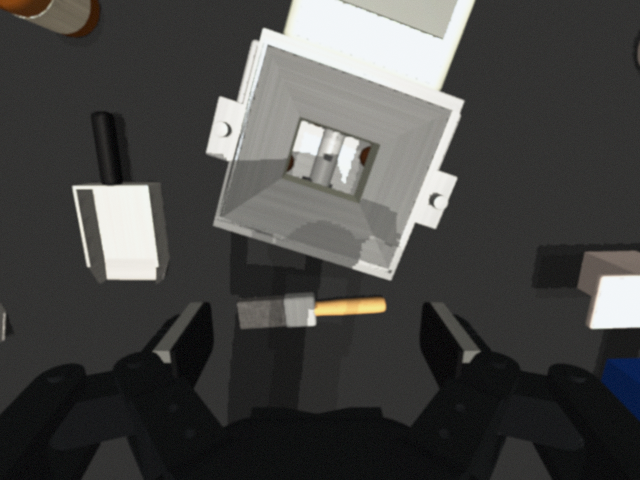

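The wrist view shows the scoop empty and flat at (120,230), and the hopper free of seeds. Brown patches low in the chamber at (290,160) and (364,155) are the seeds, and none lie on the bench. Next I'll measure the mill's axis and the pusher.

Run:
```python
from h import *
np.set_printoptions(precision=4,suppress=True)
z=np.load('pics/w5.npz'); c={k:z[k] for k in z.files}; im=z['im']; d=z['d']; P=cloud(d,c); g=cv2.cvtColor(im,cv2.COLOR_RGB2GRAY)
v,u=np.mgrid[:480,:640]; win=(u>195)&(u<475)&(v>15)&(v<290)
m=win&(P[...,2]>.168)&(P[...,2]<.179); Q=P[m]; print('rim',len(Q),cv2.minAreaRect((Q[:,:2]*1000).astype(np.float32)),np.median(Q[:,2]))
th=np.deg2rad(-13.2); ex=np.array([np.cos(th),np.sin(th)]); ey=np.array([-ex[1],ex[0]])
# rim without brackets: inner mouth edges = points 160<z<171 hull
for n,(a,b) in [('L',(224,130)),('R',(437,200))]:
    w=P[b-12:b+13,a-12:a+13].reshape(-1,3); w=w[w[:,2]>.1815]; print('pin',n,len(w),w.mean(0),(w.max(0)+w.min(0))/2)
q=np.array([[*(Q[:,:2]@ex)],[*(Q[:,:2]@ey)]]).T
for k,s in ((0,'x'),(1,'y')):
    o=1-k; mid=np.median(q[:,o]); sel=q[abs(q[:,o]-mid-(.03 if k==1 else 0))<.012][:,k]; lo=np.sort(sel); gap=np.argmax(np.diff(lo)); print(s,'outer',lo[0],lo[-1],'inner',lo[gap],lo[gap+1],'mid',(lo[0]+lo[-1])/2,(lo[gap]+lo[gap+1])/2)
# throat opening: pixels below .118
m=win&(abs(P[...,0]-.575)<.06)&(abs(P[...,1]-.055)<.06)&(P[...,2]<.118); k,l,s,ce=cv2.connectedComponentsWithStats(m.astype(np.uint8)); i=1+np.argmax(s[1:,4]); B=onplane(c,u[l==i],v[l==i],.125); print('throat',s[i,4],cv2.minAreaRect((B[:,:2]*1000).astype(np.float32)))
# pusher in top5
z=np.load('pics/top5.npz'); ct={k:z[k] for k in z.files}; P=cloud(z['d'],ct)
m=(P[...,2]>.14)&(P[...,2]<.165)&(abs(P[...,0]-.462)<.06)&(abs(P[...,1]+.32)<.06); print('grip',cv2.minAreaRect((P[m][:,:2]*1000).astype(np.float32)))
```

```text
rim 15064 ((575.6307373046875, 53.67146682739258), (174.41322326660156, 136.92909240722656), 76.82013702392578) 0.17393076407971447
pin L 206 [0.5932 0.1288 0.1861] [0.5932 0.129  0.1848]
pin R 187 [ 0.5582 -0.0216  0.1858] [ 0.558  -0.0222  0.1849]
x outer 0.48000303434082114 0.6160604621649202 inner 0.4932372869951343 0.6022057139933183 mid 0.5480317482528707 0.5477215004942263
y outer 0.11294582694764652 0.2538796810851944 inner 0.1239389712108922 0.2437822087250695 mid 0.18341275401642043 0.18386058996798085
throat 5121 ((575.99462890625, 53.443809509277344), (68.70117950439453, 51.148048400878906), 76.80671691894531)
grip ((462.1529541015625, -320.5299987792969), (38.512699127197266, 50.230560302734375), 4.69338321685791)
```

Mill axis at (0.5757, 0.0536), yaw −13.2°; the rim, pins and throat agree. Next I go to the pusher, turning +91°.

```bash
for i in 1 2; do python3 -m crank '-.009 -.06 0 .078;-.009 -.06 0 .078;-.009 -.06 0 .078;-.009 -.06 0 .078;-.009 -.06 0 .078' | egrep 'pos'; done
python3 -m crank '-.009 -.06 0 .078;-.009 -.06 0 .078;-.009 -.06 0 .078;0 0 0 0;0 0 0 0'
cat > push.py <<'E'
from h import *
np.set_printoptions(precision=4,suppress=True)
o=ctrl.get_obs(); R=cv2.Rodrigues(o['tool_rot'])[0]; p=o['tool_pos']; print('tcp',p,'toolY deg',np.degrees(np.arctan2(R[1,1],R[0,1])))
im,d,c=cam('wrist'); cv2.imwrite('pics/w6.png',im[...,::-1]); P=cloud(d,c)
near=(abs(P[...,0]-.462)<.12)&(abs(P[...,1]+.32)<.12)&(im.min(2)>70)
for n,a,b in (('bar',.085,.108),('grip',.140,.165)):
    m=near&(P[...,2]>a)&(P[...,2]<b)
    if m.sum()>20: print(n,m.sum(),cv2.minAreaRect((P[m][:,:2]*1000).astype(np.float32)),np.median(P[m][:,2]))
E
python3 push.py
```

```text
tool_pos: [0.4959, -0.0912, 0.2841]
tool_pos: [0.4735, -0.2415, 0.2841]
t: 21.85
tool_pos: [0.46, -0.3313, 0.2837]
tool_rot: [-2.106, -2.33, -0.001]
contact_force: [0.2, 0.4, -0.7]
opening: 0.0856
grip_force: 0.0
tcp [ 0.46   -0.3313  0.2837] toolY deg 5.786228016210675
bar 9833 ((415.1676025390625, -328.87127685546875), (159.59063720703125, 175.37733459472656), 5.766482353210449) 0.09927477837665388
grip 2955 ((464.327392578125, -322.7906494140625), (40.046913146972656, 48.76515579223633), 5.690836429595947) 0.1510364104226563
```

```bash
python3 -m crank '.008 .018 0 0;0 0 -.06 0;0 0 -.08 0;0 0 -.08 0;0 0 -.06 0' | egrep 'pos|cont'
python3 -m crank '0 0 -.03 0;0 0 -.025 0;0 0 -.005 0;0 0 0 0;0 0 0 0' | egrep 'pos|cont'
python3 push.py
```

```text
tool_pos: [0.4639, -0.3186, 0.1412]
contact_force: [0.4, -0.5, 0.0]
tool_pos: [0.4651, -0.3218, 0.1159]
contact_force: [-0.1, -0.5, 1.7]
tcp [ 0.4651 -0.3218  0.1159] toolY deg 5.965304098168815
bar 21170 ((463.52130126953125, -315.3065490722656), (60.654605865478516, 159.2926788330078), 5.883362770080566) 0.09929397698495923
grip 15219 ((466.76678466796875, -322.6186828613281), (105.95840454101562, 50.26345443725586), 6.383347034454346) 0.15108815726024005
```

```bash
python3 -m crank '0 0 0 0;0 0 0 0;0 0 0 0;0 0 0 0;0 0 0 0' 30 90 | egrep 'pos|open|grip'
python3 -m crank '0 0 0 0;0 0 .02 0;0 0 .06 0;0 0 .08 0;0 0 .08 0' | egrep 'pos|cont|open|grip'
python3 -m crank '0 0 .08 0;0 0 .08 0;0 0 .06 0;0 0 .03 0;0 0 0 0' | egrep 'pos|cont'
for i in 1 2; do python3 -m crank '.02 .068 0 -.02;.02 .068 0 -.02;.02 .068 0 -.02;.02 .068 0 -.02;.02 .068 0 -.02' | egrep 'pos'; done
python3 -m crank '.014 .05 0 -.012;0 0 0 0;0 0 0 0;0 0 0 0;0 0 0 0'
```

```text
tool_pos: [0.4642, -0.3222, 0.1151]
opening: 0.0392
grip_force: 90.9
tool_pos: [0.4628, -0.3204, 0.2334]
contact_force: [1.2, -0.7, -1.9]
opening: 0.0387
grip_force: 90.9
tool_pos: [0.4649, -0.3224, 0.3639]
contact_force: [-0.7, -0.8, -0.9]
tool_pos: [0.5132, -0.1497, 0.3549]
tool_pos: [0.5631, 0.0203, 0.3549]
t: 25.28
tool_pos: [0.5704, 0.0424, 0.3574]
tool_rot: [-2.461, -1.95, 0.004]
contact_force: [0.4, 0.0, -1.0]
opening: 0.039
grip_force: 91.2
```

```bash
cat > held.py <<'E'
from h import *
np.set_printoptions(precision=4,suppress=True)
o=ctrl.get_obs(); R=cv2.Rodrigues(o['tool_rot'])[0]; p=o['tool_pos']; print('tcp',p,'toolY deg',np.degrees(np.arctan2(R[1,1],R[0,1])),'toolX',R[:,0])
im,d,c=cam('wrist'); P=cloud(d,c); L=(P-p)@R; v=im.min(2)>60
m=v&(abs(L[...,2]-.012)<.012)&(abs(L[...,0])<.11)&(abs(L[...,1])<.05); Q=L[m]
r=cv2.minAreaRect((Q[:,:2]*1000).astype(np.float32)); print('bar in tool',m.sum(),r,'z',np.median(Q[:,2]),'xmin/max',Q[:,0].min(),Q[:,0].max())
A=np.c_[Q[:,:2],np.ones(len(Q))]; print('bar plane slopes',np.linalg.lstsq(A,Q[:,2],rcond=None)[0])
e=Q[Q[:,0]>.03]; print('bar y edges',np.percentile(e[:,1],[.5,99.5]))
m=v&(L[...,2]<-.03)&(L[...,2]>-.045)&(abs(L[...,0])<.05)&(abs(L[...,1])<.019); Q=L[m]; print('grip top',len(Q),np.percentile(Q[:,0],[1,99]) if len(Q) else '')
E
python3 held.py
python3 - <<'E'
from h import *
# side view of foot: save
im,d,c=cam('side'); P=cloud(d,c); np.savez('pics/side7.npz',im=im,d=d,**c)
E
```

```text
tcp [0.5704 0.0424 0.3574] toolY deg -13.222061860470621 toolX [ 0.2287  0.9735 -0.0008]
bar in tool 21367 ((7.736793518066406, 1.2918453216552734), (60.4223747253418, 157.8805694580078), 89.9897232055664) z 0.015557582521111777 xmin/max -0.07120346212596897 0.0866768623785461
bar plane slopes [0.0167 0.0075 0.0144]
bar y edges [-0.0283  0.0306]
grip top 12919 [-0.0219  0.0238]
```

```bash
python3 -m crank '.011 .026 0 0;0 0 -.04 0;0 0 -.06 0;0 0 -.06 0;0 0 -.04 0' | egrep 'pos|cont'
python3 -m crank '0 0 0 0;0 0 0 0;0 0 0 0;0 0 0 0;0 0 0 0' | egrep 'pos|cont|rot'; python3 held.py
```

```text
tool_pos: [0.5757, 0.0565, 0.2561]
contact_force: [-0.3, -0.4, -2.4]
tool_pos: [0.5776, 0.0563, 0.2618]
tool_rot: [2.459, 1.951, 0.005]
contact_force: [-0.2, -0.7, -2.4]
tcp [0.5776 0.0563 0.2618] toolY deg -13.158210083633534 toolX [0.2276 0.9737 0.0009]
bar in tool 21359 ((7.440422058105469, 1.3068065643310547), (158.45794677734375, 60.55044937133789), 0.10774131119251251) z 0.015554786217623455 xmin/max -0.07179098727411035 0.08662258135729795
bar plane slopes [0.0167 0.007  0.0144]
bar y edges [-0.0282  0.0306]
grip top 12930 [-0.022   0.0238]
```

```bash
cat > rel.py <<'E'
from h import *
np.set_printoptions(precision=4,suppress=True)
o=ctrl.get_obs(); R=cv2.Rodrigues(o['tool_rot'])[0]; p=o['tool_pos']; print('tcp',p)
im,d,c=cam('wrist'); P=cloud(d,c); L=(P-p)@R
m=(P[...,2]>.168)&(P[...,2]<.179)&(np.hypot(L[...,0],L[...,1])<.12); Q=L[m]; print('rim n',len(Q),'x range',Q[:,0].min(),Q[:,0].max())
for a,b in ((.0,.02),(.02,.04),(.04,.058)):
    q=np.sort(Q[(Q[:,0]>a)&(Q[:,0]<b)][:,1])
    if len(q)>20: print('x',a,b,'rim y outer',q[0],q[-1],'mid',(q[0]+q[-1])/2)
for a,b in ((-.06,-.035),(.035,.06)):
    q=Q[(Q[:,1]>a)&(Q[:,1]<b)][:,0]
    if len(q)>20: print('y',a,b,'rim x far edge',np.percentile(q,99.5),'n',len(q))
E
python3 rel.py
```

```text
tcp [0.5775 0.0563 0.2614]
rim n 7219 x range -0.06317681301931669 0.06706423795973165
x 0.0 0.02 rim y outer -0.06981258460050217 0.06626042873946174 mid -0.0017760779305202173
x 0.02 0.04 rim y outer -0.0701270193018578 0.06655765160503743 mid -0.0017846838484101846
x 0.04 0.058 rim y outer -0.06967527717458435 0.06637823207839703 mid -0.0016485225480936602
y -0.06 -0.035 rim x far edge 0.06700338337466169 n 1269
y 0.035 0.06 rim x far edge 0.06640618950436826 n 1810
```

```bash
python3 -m crank '-.007 -.003 0 0;0 0 0 0;0 0 -.01 0;0 0 0 0;0 0 0 0' | egrep 'pos|cont'; python3 rel.py; python3 held.py | egrep 'bar'
```

```text
tool_pos: [0.5726, 0.0548, 0.2534]
contact_force: [0.3, -0.0, -2.8]
tcp [0.5726 0.0548 0.2534]
rim n 7938 x range -0.05856340053067275 0.06951729948877167
x 0.0 0.02 rim y outer -0.06491204473513112 0.07147181566400336 mid 0.0032798854644361178
x 0.02 0.04 rim y outer -0.06469253395239244 0.07137818378004729 mid 0.0033428249138274246
x 0.04 0.058 rim y outer -0.06488357532853499 0.07134994069555241 mid 0.003233182683508709
y -0.06 -0.035 rim x far edge 0.0694838470029637 n 2619
y 0.035 0.06 rim x far edge 0.06895859220759953 n 665
bar in tool 21378 ((7.69195556640625, 1.206533432006836), (60.46200942993164, 157.90682983398438), 89.96107482910156) z 0.015571666150776766 xmin/max -0.0712609595631277 0.08666272117190381
bar plane slopes [0.0167 0.0077 0.0145]
bar y edges [-0.0283  0.0306]
```

```bash
python3 -m crank '.004 -.001 0 0;0 0 0 0;0 0 0 0;0 0 0 0;0 0 0 0' | egrep 'pos|cont'; python3 rel.py | egrep 'tcp|.02 0.04|far'
```

```text
tool_pos: [0.575, 0.0543, 0.2542]
contact_force: [-1.1, 0.0, -2.9]
tcp [0.575  0.0543 0.2542]
x 0.02 0.04 rim y outer -0.0674984100566053 0.06882089228687792 mid 0.0006612411151363101
y -0.06 -0.035 rim x far edge 0.06950374658378831 n 2040
y 0.035 0.06 rim x far edge 0.06895505741803436 n 1456
```

```bash
python3 -m crank '0 0 -.01 0;0 0 -.01 0;0 0 -.01 0;0 0 -.01 0;0 0 -.005 0' | egrep 'pos|cont'; python3 -m crank '0 0 -.005 0;0 0 -.005 0;0 0 -.005 0;0 0 0 0;0 0 0 0' | egrep 'pos|cont|rot|grip'
```

```text
tool_pos: [0.5746, 0.0543, 0.2302]
contact_force: [0.3, 0.4, -2.6]
tool_pos: [0.5749, 0.0543, 0.224]
tool_rot: [-2.461, -1.952, 0.0]
contact_force: [0.3, 0.4, -2.1]
grip_force: 91.4
```

```bash
python3 -m crank '0 0 -.008 0;0 0 -.008 0;0 0 -.006 0;0 0 -.004 0;0 0 0 0' | egrep 'pos|cont'; python3 -m crank '0 0 -.004 0;0 0 -.004 0;0 0 -.004 0;0 0 0 0;0 0 0 0' | egrep 'pos|cont|rot|grip'
```

```text
tool_pos: [0.5749, 0.0543, 0.2115]
contact_force: [-1.4, -0.8, 2.9]
tool_pos: [0.5751, 0.0543, 0.2063]
tool_rot: [2.461, 1.952, 0.001]
contact_force: [-3.7, -0.8, 5.7]
grip_force: 92.2
```

```bash
python3 -m crank '0 0 -.003 0;0 0 -.003 0;0 0 -.002 0;0 0 0 0;0 0 0 0' | egrep 'pos|cont'; python3 -m crank '.002 0 0 0;0 0 0 0;0 0 0 0;0 0 0 0;0 0 0 0' | egrep 'pos|cont|rot|grip'; python3 held.py | egrep 'bar'
```

```text
tool_pos: [0.5753, 0.0543, 0.2038]
contact_force: [-7.0, -0.1, 10.6]
tool_pos: [0.5759, 0.0543, 0.2038]
tool_rot: [2.461, 1.952, -0.0]
contact_force: [-7.5, 0.1, 10.7]
grip_force: 92.9
bar in tool 21357 ((7.5935516357421875, 1.1658248901367188), (158.16860961914062, 60.66926193237305), 0.03812261298298836) z 0.015575532375219069 xmin/max -0.07149093842814241 0.08666000831143121
bar plane slopes [0.017  0.0086 0.0144]
bar y edges [-0.0283  0.0306]
```

```bash
python3 -m crank '-.005 0 0 0;0 0 0 0;0 0 -.002 0;0 0 0 0;0 0 0 0' | egrep 'pos|cont'; python3 -m crank '0 0 0 0;0 0 0 0;0 0 0 0;0 0 0 0;0 0 0 0' | egrep 'pos|cont|rot|grip'
python3 - <<'E'
from h import *
im,d,c=cam('side'); cv2.imwrite('pics/s8.png',im[120:320,240:440,::-1].repeat(3,0).repeat(3,1))
E
```

```text
tool_pos: [0.5755, 0.0543, 0.2038]
contact_force: [-2.6, 0.5, 10.6]
tool_pos: [0.5755, 0.0543, 0.2038]
tool_rot: [2.458, 1.95, 0.008]
contact_force: [-1.9, -0.0, 11.8]
grip_force: 93.0
```

View pics/s8.png

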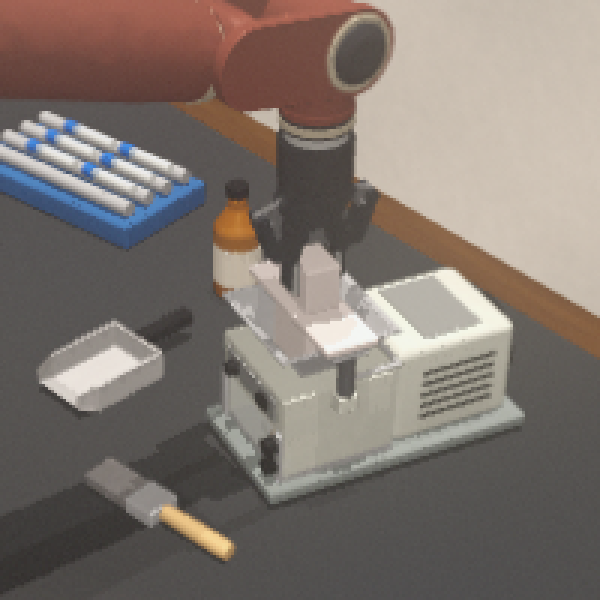

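The picture shows the bar seated low across the hopper and pressed onto the pins, with the scoop flat and upright on the bench and the bottle and brush in place. Bar underside is about 178 mm, so the pins are fully in, at 11.8 N. I'm handing in.

```bash
python3 -c "
from station import ctrl
print(ctrl.get_obs()['t']); print(ctrl.finish_job())"
```

```text
30.7333
the job is handed in; nothing more can be done
None
```

I handed the job in at 30.7 s with the seeds in the mill, the scoop flat on the bench and the pusher held down on the pins, which measured fully in. The verdict was not shown, and I saw only some of the seeds in the chamber; none were left in the hopper, in the scoop or on the bench.

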